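# Dispense a test cassette with the advance lever and lay it in the free tray lane

### The job

One more rapid test has to be set out: swing the dispenser's sprung lever to its stop so that it delivers one cassette onto the ledge, then let the lever go back home so that the next cassette drops into place. Set that cassette down in the free lane of the tray, flat and the same way round as the two already lying there (do not drop it in), and leave those two, the rest of the stack and the other things on the desk where they are.

Things in the scene. Friction and masses are not known exactly. Their poses are not given: they have to be found in the camera images.
- dispenser: cassette dispenser, fixed, base 158 x 92 mm, floor at z 14 mm. Origin on the desk, x -73 to +85 of it is base; -x is its front. Grey magazine: x -26 to +8.5, y +-32.5 mm, top z 62 mm, with four cassettes stacked flat, length along y, well end at +y. Lever hub and pusher plate behind it stay below z 37 mm
- ledge (a point): place on the delivery ledge (z 14 mm, level with the magazine floor) where the full lever stroke leaves the centre of the cassette, its length along the dispenser's y; 24 mm in front of the magazine's face. A 4 mm high lip stands 20 mm farther forward; open at both y ends
- lever (a joint): advance lever, turns about an upright axis, clockwise from above as its value grows: 0 = home (held by its spring), 1.22 rad = end stop, which moves the pusher 43 mm and the lowest cassette onto the ledge. The spring asks for 2 N at the grip at home, 5 N at the stop; let go, it goes home by itself in a second
- lever_grip (a point): centre of the top face of the lever's upright black round grip, 18 mm across, 36 mm tall (z 36 to 72 mm), 75 mm from the pivot, above a flat steel bar. At home at about x -20, y +65 mm of the dispenser, at the stop about x +56, y +104 mm: pushed on its front side it swings to the left and then back
- lever_pivot (a point): point on the lever's upright turning axis, at the height of the grip's top; at x = +46, y = +30 mm of the dispenser
- tray: flat grey tray, 124 x 94 mm, fixed; origin: centre of its underside. Three lanes along its y, centred at x -36, 0 and +36 mm, floor at z 8 mm, 32 mm wide between ribs 4 mm thick that stand 4 mm above the floor and end at y +-33 mm; lane ends open. Two lanes are taken, one is free
- free_lane: centre of the free lane on its floor (8 mm above the desk); y along the lane, axes as the tray's
- cassette_1: lowest cassette in the magazine, the one to be dispensed: white, 24 x 54 x 8 mm, about 20 g; origin: centre of its underside, x across its width, y along its length, z up. Round sample well (11 mm) near its +y end, long result window in the -y half
- cassette_2: next cassette in the magazine (same make), lying on cassette_1 at the start; after the stroke it drops to the magazine floor
- cassette_3: third cassette in the magazine (same make)
- cassette_4: top cassette in the magazine (same make)
- cassette_1_well (a point): centre of cassette_1's sample well on its upper face, 16.5 mm from the middle towards its +y end
- laid_a: cassette already lying in a tray lane (same make, origin and axes as cassette_1), well end at the tray's +y; not to be moved
- laid_b: the other cassette already lying in a tray lane (same make), well end at the tray's +y; not to be moved
- vial_2: small brown calibrator vial standing on the desk, 23 mm across, 42 mm tall, loose; origin at the centre of its underside; a bystander
- pen_blue: ball pen lying on the desk, 145 mm long, 11 mm thick, loose; a bystander
- vial_4: a second such vial, same size, loose; a bystander
There are look-alikes about, which are no part of the job. What is shaped like the cassette_4 but green is not meant.

How it is judged:
By the outcome, as a careful person would: the job done as asked, in the order asked, and still so for the second after the job is handed in, with the robot touching nothing.
It also fails if it takes over 58 s, if anything falls off the work surface, if the arm or the gripper's body presses on something with over 40 N, if the wrist force passes 120 N, or if a joint passes its speed limit or range.

### The arm

A 6-joint arm with a two-finger parallel gripper is mounted at the origin on the work surface; the furniture and walls round the work are solid. World frame = base frame: x ahead of the robot, y to its left, z up, the work surface at z = 0. Lengths are in m, angles in rad, forces in N, time in s.
With the tool pointing down it reaches from about 0.275 to 0.85 m from the base axis. Payload 5.2 kg.
Tool frame: the origin (TCP) lies at the very end of the fingers, on their centre line; the grasp point (between the pads) lies 19 mm behind it; x points along the fingers, y is the direction in which the jaws open and shut, and the axes are right-handed (so a half turn about x gives the same grasp; the last joint's range is limited). The gripper opens to 85 mm and grips with 20 to 120 N. Pads are 22 mm wide; open, the fingers measure 114 mm over their backs; the gripper's body (76 mm by 85 mm) begins 54 mm behind the grasp point. The pads swing forward as they close: fully open they stand 13 mm farther back than shut.
Start: joints at [1.134, 0.259, 1.535, -0, 1.348, -0.203], TCP at [0.127, 0.535, 0.231] pointing down, gripper open.
Joint ranges: [-3.14, 3.14], [-0.91, 2.08], [0.19, 2.58], [-1.22, 4.36], [0.22, 2.71], [-3.12, 3.12]. Speed limits (rad/s): [2.57, 2.57, 3.14, 3.14, 3.14, 3.14].

### API

Orientations are given as [roll, pitch, yaw] about the fixed x, y, z axes, in that order (R = Rz(yaw) Ry(pitch) Rx(roll)).
In Python, from cell import env, jaws, status, vision gives the robot as it stands. Calls block until the motion is done:
- env.movep(position, orientation): joint-space move of the TCP to a pose.
- env.move_l(position, rotation=None, feed=0.15, force_limit=None): straight line of the TCP; rotation=None keeps the orientation; feed is the mean speed in m/s. With force_limit (N) it stops when the force on the tool has changed by that much, and returns True; else False.
- env.movej(angles): joint-space move.
- jaws.grip(opening, strength=None): finger opening in m; strength is the grip in N (None keeps the last); returns when the fingers have stopped.
- env.pause(seconds).
- env.solve_ik(position, orientation): joint angles nearest the present ones, or None.
- status.read_state(): the state.
- vision.snapshot(name): name is "scene" or "top" or "wrist"; returns a dict with "img" (384x512x3 uint8, blue, green, red), "fx", "fy", "cx", "cy" (pixels), "world_from_camera" (4x4, takes a point from camera to world coordinates). Camera axes: x right, y down, z forward; pixel columns grow to the right and rows downward; lengths in m; the calibration is good to about 2 mm. A picture is of the moment at which its call begins. There is no depth.
A pose or a line that the arm cannot do raises env.PlanningError and nothing moves.
- env.close_job(): hands the job in, once; it reports no verdict.
The state is a dict: "clock": time; "joints": joint angles; "dq": joint speeds; "tau": joint torques, N m; "tool_pos": TCP position; "orientation": TCP orientation; "force": force on the tool from outside, world axes, zero at the start; "wrist_torque": the same for the moment, N m; "opening": finger opening in m.
Only numpy, scipy, OpenCV 4.12 (cv2) and the standard library are available. Lean on these libraries where they do the work, as an engineer would, in place of code of your own. Each camera call takes 0.05 s, during which the arm holds its last target. There are 200 camera calls.

## Working session

There is one attempt and no reset: what is moved stays moved. The work goes in short steps, each a Python script; the robot and the scene stay as the last script left them, time stands still between calls to the robot, and variables do not carry over. Pictures are saved under pics/ and viewed, about 8 in all and at most 12, crops included, and the job is handed in when it is done.

```bash
mkdir -p pics; ls; python3 - <<'E'
from cell import env,jaws,status,vision
import cv2,numpy as np
for n in("scene","top"):
    s=vision.snapshot(n);cv2.imwrite(f"pics/{n}0.png",cv2.resize(s["img"],None,fx=1.5,fy=1.5,interpolation=cv2.INTER_CUBIC));print(n,s["fx"],s["cx"],s["cy"],np.round(s["world_from_camera"],3).tolist())
print(status.read_state())
E
```

```text
pics
scene 377.0965927874507 250.53476595279713 187.14014928563853 [[-0.035, -0.717, 0.696, -0.199], [-0.999, 0.028, -0.021, 0.022], [-0.004, -0.696, -0.718, 0.763], [0.0, 0.0, 0.0, 1.0]]
top 431.2894072805563 260.26997149776724 192.2448581217115 [[-0.016, -0.986, 0.164, 0.325], [-1.0, 0.016, 0.001, 0.017], [-0.004, -0.164, -0.986, 0.96], [0.0, 0.0, 0.0, 1.0]]
{'clock': 0.1, 'joints': array([ 1.13417217e+00,  2.59310622e-01,  1.53598561e+00,  6.76686364e-06,
        1.34800873e+00, -2.02797147e-01]), 'dq': array([-0.00109553, -0.00057956, -0.00231836,  0.00122256, -0.00053729,
       -0.00272747]), 'tau': array([ 2.66873751e-03, -4.46966565e+01, -2.91250026e+01, -1.74930919e-04,
        6.25258588e-03,  7.71799051e-07]), 'tool_pos': array([0.12720164, 0.53459377, 0.23053123]), 'orientation': array([-1.77744618,  1.569084  , -2.01127468]), 'force': array([-0.27036556,  0.07279508, -0.58472774]), 'wrist_torque': array([0.00150406, 0.00197804, 0.00763977]), 'opening': 0.08556821145989091}
```

View pics/top0.png

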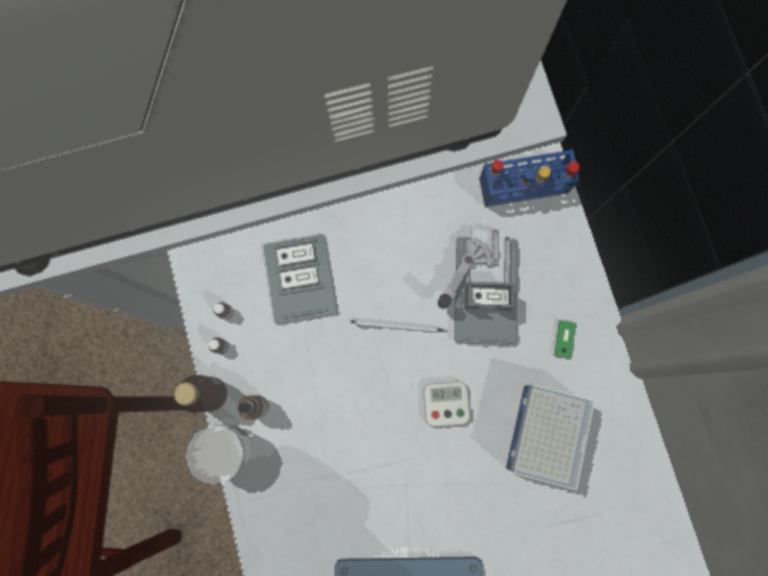

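View pics/scene0.png

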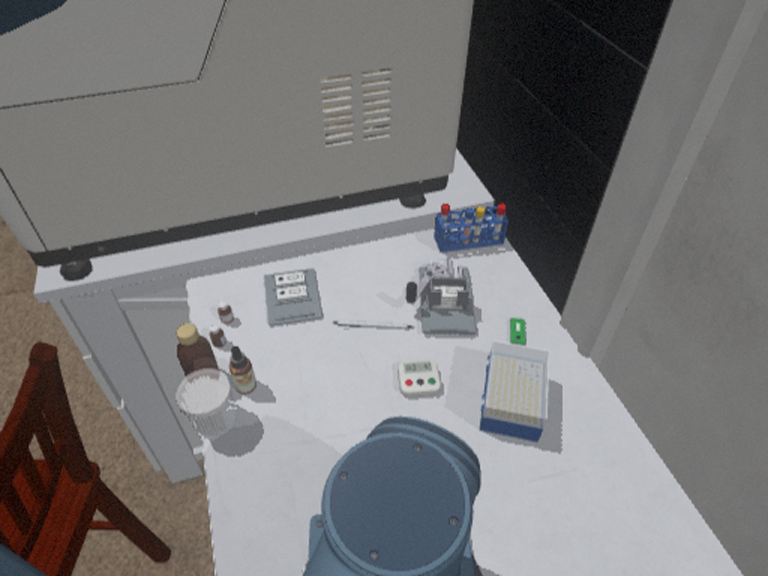

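Candidates in the top view (1.5x pixels):
- **Dispenser stack:** white cassette at (490,296), with cassette_1 at the bottom.
- **Laid cassettes:** (296,254) and (299,278), not to be moved.
- **Green look-alike:** (565,339), not meant.
- **Lever grip:** black, at (446,300).
- **Free lane:** the one nearest the robot, at about (303,303).

Next are close views with the wrist camera.

```bash
cat > h.py <<'E'
from cell import env,jaws,status,vision
import cv2,numpy as np
def down(a): # jaw axis (mod pi) at world angle a from +x
    return [np.pi/2-a,np.pi/2,0.0]
def shot(n,f=None):
    s=vision.snapshot(n)
    if f: cv2.imwrite("pics/"+f,cv2.resize(s["img"],None,fx=1.5,fy=1.5,interpolation=cv2.INTER_CUBIC))
    return s
def ray(s,u,v,z):
    T=np.array(s["world_from_camera"]);d=T[:3,:3]@np.array([(u-s["cx"])/s["fx"],(v-s["cy"])/s["fy"],1]);o=T[:3,3]
    return o+d*(z-o[2])/d[2]
def proj(s,p):
    T=np.linalg.inv(np.array(s["world_from_camera"]));q=T[:3,:3]@np.array(p)+T[:3,3]
    return s["fx"]*q[0]/q[2]+s["cx"],s["fy"]*q[1]/q[2]+s["cy"]
E
python3 - <<'E'
from h import *
import pickle
for a in (90,-90,60,-30,0,150,-120):
    q=env.solve_ik([.47,-.1,.2],down(np.radians(a)));print(a,None if q is None else np.round(q,2))
env.movep([.40,-.12,.30],down(np.pi/2))
s=shot("wrist","w1.png");pickle.dump(s,open("w1.pkl","wb"));print(np.round(s["world_from_camera"],3).tolist(),s["fx"])
env.movep([.42,.14,.30],down(np.pi/2))
s=shot("wrist","w2.png");pickle.dump(s,open("w2.pkl","wb"));print(np.round(s["world_from_camera"],3).tolist(),status.read_state()["clock"])
E
```

```text
90 [-0.44  0.16  1.74  0.    1.24 -2.01]
-90 [-0.44  0.16  1.74  0.    1.24  1.13]
60 [-0.44  0.16  1.74  0.    1.24 -1.49]
-30 [-0.44  0.16  1.74  0.    1.24  0.08]
0 [-0.44  0.16  1.74  0.    1.24 -0.44]
150 [-0.44  0.16  1.74  0.    1.24 -3.06]
-120 [-0.44  0.16  1.74  0.    1.24  1.65]
[[0.001, 0.958, 0.286, 0.328], [1.0, -0.001, -0.001, -0.12], [-0.0, 0.286, -0.958, 0.442], [0.0, 0.0, 0.0, 1.0]] 304.168488036412
[[0.002, 0.958, 0.286, 0.348], [1.0, -0.001, -0.002, 0.139], [-0.001, 0.286, -0.958, 0.442], [0.0, 0.0, 0.0, 1.0]] 3.7417
```

View pics/w1.png

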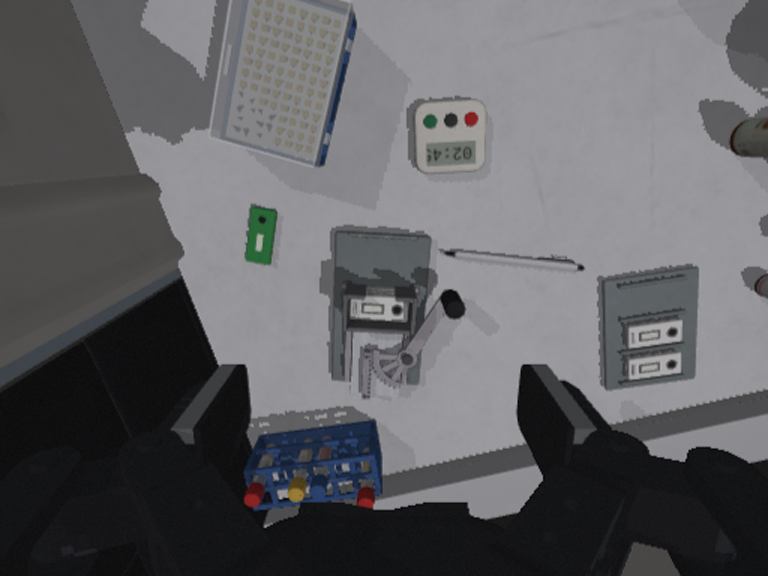

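View pics/w2.png

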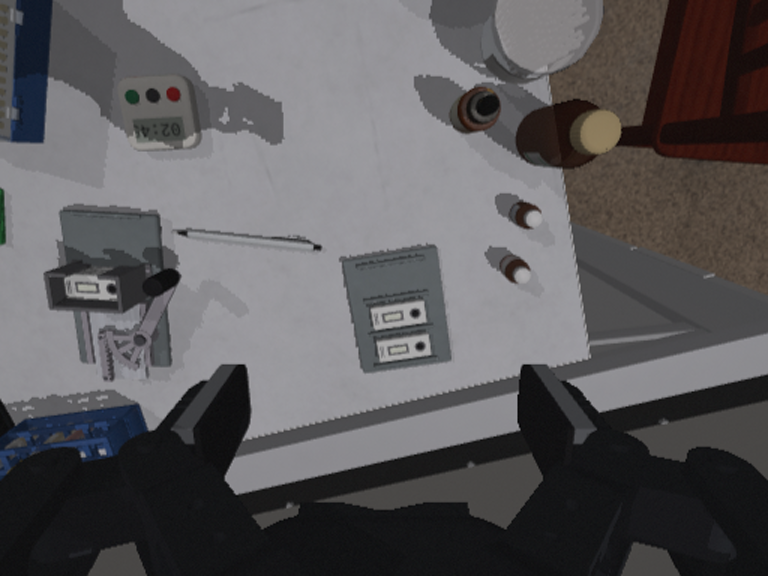

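w1 shows:
- Dispenser front edge (333,228)-(431,235), lever grip top (453,303), pivot (407,358), and the top cassette with its well to the right (+y).

w2 shows:
- Tray corners (342,258), (436,246), (451,357), (364,371). The free lane is the robot-side one at about (392,275), and both laid wells face +y.

Now measuring.

```bash
python3 - <<'E'
from h import *
import pickle
w1=pickle.load(open("w1.pkl","rb"));w2=pickle.load(open("w2.pkl","rb"))
for s,pts in((w1,[(380,260),(350,228+20),(300,300),(480,330),(385,345)]),(w2,[(390,275),(352,300),(300,300),(110,230)])):
    h=cv2.cvtColor(s["img"],cv2.COLOR_BGR2HSV)
    print([h[int(v/1.5),int(u/1.5)].tolist() for u,v in pts])
def white(s,box,z):
    u0,v0,u1,v1=[int(x/1.5) for x in box]
    m=np.zeros(s["img"].shape[:2],np.uint8);m[v0:v1,u0:u1]=(s["img"][v0:v1,u0:u1].min(2)>165)*255
    c=max(cv2.findContours(m,0,2)[0],key=cv2.contourArea)
    p=np.array([ray(s,u,v,z)[:2] for u,v in c[:,0]],np.float32)*1000
    return cv2.minAreaRect(p)
print("mag top",white(w1,(345,293,412,325),.046))
print("laidA",white(w2,(365,295,430,336),.016));print("laidB",white(w2,(370,330,435,365),.016))
print("mag w2",white(w2,(60,270,120,305),.046))
tc=np.array([ray(w2,u/1.5,v/1.5,.008)[:2] for u,v in((342,258),(436,246),(451,357),(364,371))])*1e3
print("tray",tc.round(1).tolist(),tc.mean(0),[np.linalg.norm(tc[i]-tc[i-1]) for i in range(4)])
print("front edge",[ (ray(w1,u/1.5,v/1.5,.014)[:2]*1e3).round(1) for u,v in((333,228),(431,235))])
print("pivot z40",ray(w1,407/1.5,358/1.5,.04)[:2]*1e3,ray(w2,141/1.5,340/1.5,.04)[:2]*1e3)
# grip: dark blob
for s,b in((w1,(430,280,475,325)),(w2,(140,262,182,302))):
    u0,v0,u1,v1=[int(x/1.5) for x in b]
    m=np.zeros(s["img"].shape[:2],np.uint8);m[v0:v1,u0:u1]=(s["img"][v0:v1,u0:u1].max(2)<45)*255
    c=max(cv2.findContours(m,0,2)[0],key=cv2.contourArea);p=c[:,0]
    print("grip blob",p.min(0)*1.5,p.max(0)*1.5,(ray(s,*p.mean(0),.054)*1e3).round(1))
E
```

```text
[[99, 18, 97], [99, 19, 96], [120, 8, 155], [126, 8, 150], [116, 13, 157]]
[[101, 21, 99], [105, 21, 99], [120, 7, 156], [99, 19, 95]]
mag top ((466.2106018066406, -122.05931854248047), (38.7425651550293, 18.943466186523438), 89.93428802490234)
laidA ((503.54046630859375, 153.33737182617188), (19.902860641479492, 50.527156829833984), 9.060894966125488)
laidB ((538.986083984375, 159.0298614501953), (19.598800659179688, 50.37364196777344), 9.155675888061523)
mag w2 ((466.331298828125, -117.01702880859375), (22.97760772705078, 18.11102867126465), 81.16864013671875)
tray [[447.6, 98.6], [435.9, 189.7], [553.2, 209.0], [569.1, 118.4]] [501.43664318 153.9220453 ] [np.float64(123.11589252236222), np.float64(91.89711541128895), np.float64(118.86366074994856), np.float64(92.0485969147364)]
front edge [array([ 397.3, -167.3]), array([404.1, -74.7])]
pivot z40 [519.00997043 -97.1706214 ] [519.96084992 -92.076335  ]
grip blob [441.  289.5] [463.5 316.5] [456.5 -58.9  54. ]
grip blob [139.5 267. ] [178.5 297. ] [458.8 -60.4  54. ]
```

Tray: yaw about 9.1°, free lane centre about (0.4675, 0.148). Both routes to that centre agree within 2 mm, and the laid cassettes are 36 mm apart, as they should be. Dispenser: yaw about -4°, origin about (0.474, -0.124). Measured grip and pivot fit it within 3 mm. I'll work the lever with the jaws as a loose cage around the grip, turning along its arc.

```bash
python3 - <<'E'
from h import *
import pickle
P=np.array([.5205,-.0975]);a0=np.radians(148.5)
def pose(th,z,R=.077):
    a=a0-th;return [*(P+R*np.array([np.cos(a),np.sin(a)])),z],down(a-np.pi/2)
F=lambda:np.array(status.read_state()["force"]).round(1)
jaws.grip(.028,20)
env.movep(*pose(0,.14))
s=shot("wrist","w3.png");pickle.dump(s,open("w3.pkl","wb"))
print("hit" if env.move_l(pose(0,.063)[0],feed=.08,force_limit=8) else "clear",F(),status.read_state()["opening"])
ths=list(np.arange(.1,1.11,.1))+list(np.arange(1.15,1.40,.04))
last=0
for th in ths:
    p,o=pose(th,.063)
    hit=env.move_l(p,o,feed=.06,force_limit=7 if th>1.12 else 15)
    st=status.read_state();last=th
    print(round(th,2),hit,F(),np.array(st["tool_pos"]).round(3),round(st["clock"],2))
    if hit: break
env.pause(.3);shot("top","t1.png");shot("wrist","w4.png")
E
```

```text
clear [ 0.6  0.4 -0.4] 0.028039232288780476
0.1 False [-1.1 -1.1  1.8] [ 0.459 -0.051  0.063] 6.78
0.2 False [-1.  -1.4  1.3] [ 0.464 -0.045  0.063] 7.05
0.3 False [-1.7 -0.3  2.1] [ 0.469 -0.04   0.063] 7.33
0.4 False [-2.7 -0.3  2.2] [ 0.475 -0.035  0.063] 7.6
0.5 False [-3.2 -0.5  1.8] [ 0.481 -0.031  0.063] 7.88
0.6 False [-4.5  0.8  1.3] [ 0.488 -0.027  0.063] 8.15
0.7 False [-4.7  1.5  2.3] [ 0.496 -0.024  0.063] 8.43
0.8 False [-3.9  2.2  2. ] [ 0.503 -0.022  0.063] 8.7
0.9 False [-4.7  2.2  1.7] [ 0.511 -0.021  0.063] 8.97
1.0 False [-4.3  3.6  1.4] [ 0.518 -0.02   0.063] 9.25
1.1 False [-4.7  3.5  1.8] [ 0.526 -0.02   0.063] 9.53
1.15 False [-4.9  4.2  1.7] [ 0.53  -0.02   0.063] 9.78
1.19 False [-4.4  4.3  2.1] [ 0.533 -0.021  0.063] 10.03
1.23 False [-4.2  4.2  1.8] [ 0.536 -0.021  0.063] 10.28
1.27 False [-4.2  5.4  2.1] [ 0.539 -0.022  0.063] 10.53
1.31 False [-4.7  5.   2.7] [ 0.542 -0.023  0.063] 10.78
1.35 False [-8.   5.1  4.9] [ 0.543 -0.023  0.063] 11.03
1.39 False [-14.8   6.3  10.5] [ 0.543 -0.024  0.062] 11.28
```

The stop is reached: force rose from 5 to 15 N and the TCP stopped advancing. Now I'll let the lever follow home, lift off and look at the ledge.

```bash
python3 - <<'E'
from h import *
import pickle
P=np.array([.5205,-.0975]);a0=np.radians(148.5)
def pose(th,z,R=.077):
    a=a0-th;return [*(P+R*np.array([np.cos(a),np.sin(a)])),z],down(a-np.pi/2)
for th in [1.3,1.1,.9,.7,.5,.3,.15,0]:
    env.move_l(*pose(th,.063),feed=.10)
env.pause(.4)
print(status.read_state()["force"].round(1))
env.move_l(pose(0,.14)[0],feed=.15)
jaws.grip(.085)
env.movep([.37,-.12,.20],down(np.radians(85.5)))
s=shot("wrist","w5.png");pickle.dump(s,open("w5.pkl","wb"));print(status.read_state()["clock"],np.round(s["world_from_camera"],3).tolist())
E
```

```text
[ 0.6 -0.2  0.3]
16.6917 [[0.083, 0.955, 0.285, 0.298], [0.997, -0.079, -0.024, -0.114], [-0.001, 0.286, -0.958, 0.342], [0.0, 0.0, 0.0, 1.0]]
```

View pics/w5.png

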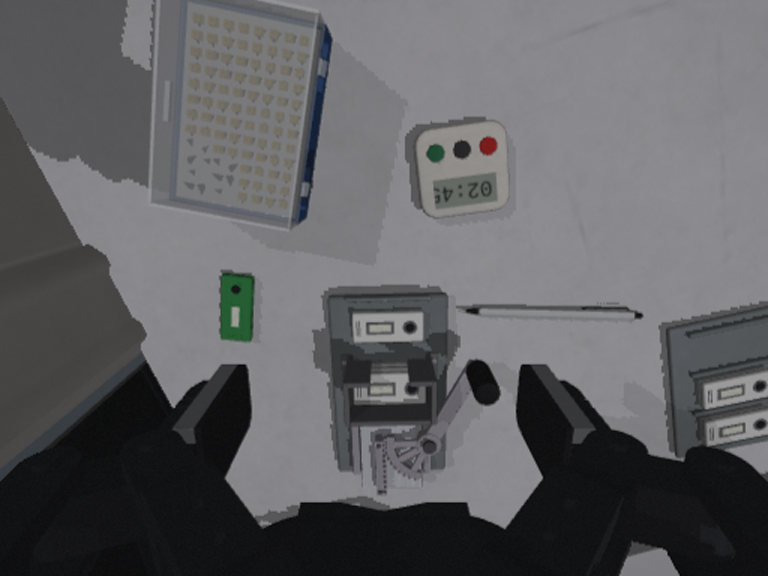

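Cassette_1 lies on the ledge at (388,327), well to +y. The next one sits in the magazine, and the lever is home. Next: measure the cassette, then grasp it by its ends. Both its ends and the tray lane's ends are open for the fingers.

```bash
cat > m.py <<'E'
from h import *
def white(s,box,z,th=165):
    u0,v0,u1,v1=[int(x/1.5) for x in box]
    m=np.zeros(s["img"].shape[:2],np.uint8);m[v0:v1,u0:u1]=(s["img"][v0:v1,u0:u1].min(2)>th)*255
    c=max(cv2.findContours(m,0,2)[0],key=cv2.contourArea)
    p=np.array([ray(s,u,v,z)[:2] for u,v in c[:,0]],np.float32)*1000
    return cv2.minAreaRect(p)
E
python3 - <<'E'
from m import *
import pickle
s=pickle.load(open("w5.pkl","rb"))
r=white(s,(340,300,436,352),.022,140);print(r);print(white(s,(340,300,436,352),.022,165))
(cx,cy),(w,h),a=r
if w>h: a-=90
ang=np.radians(a+90)  # long axis
assert 50>=0 and abs(max(w,h)-54)<6 and abs(min(w,h)-24)<6 and 75<a+90<100
c=np.array([cx,cy])/1000;print("c",c,"ang",a+90)
jaws.grip(.066,40)
env.movep([*c,.10],down(ang))
env.move_l([*c,.035],feed=.10,force_limit=8)
f0=status.read_state()["force"]
h=env.move_l([*c,.008],feed=.03,force_limit=5)
st=status.read_state();z=st["tool_pos"][2];print(h,z,(st["force"]-f0).round(1),st["opening"],st["clock"])
E
```

```text
((424.69134521484375, -121.80828094482422), (51.1016845703125, 21.70765495300293), 86.62367248535156)Traceback (most recent call last):
  File "<stdin>", line 4, in <module>
  File "m.py", line 5, in white
    c=max(cv2.findContours(m,0,2)[0],key=cv2.contourArea)
ValueError: max() iterable argument is empty
```

```bash
python3 - <<'E'
from m import *
import pickle
s=pickle.load(open("w5.pkl","rb"))
(cx,cy),(w,h),a=white(s,(340,300,436,352),.022,140)
if w>h: a-=90
ang=np.radians(a+90);assert 75<a+90<100 and abs(max(w,h)-54)<6
c=np.array([cx,cy])/1000;print("c",c,"ang",a+90)
jaws.grip(.066,40)
env.movep([*c,.10],down(ang))
env.move_l([*c,.035],feed=.10,force_limit=8)
f0=status.read_state()["force"]
h=env.move_l([*c,.008],feed=.03,force_limit=5)
st=status.read_state();print(h,st["tool_pos"],(st["force"]-f0).round(1),st["opening"],st["clock"])
s=shot("wrist","w6.png")
E
```

```text
c [ 0.42469135 -0.12180828] ang 86.62367248535156
False [ 0.42485069 -0.12190775  0.00811383] [ 0.3 -0.1 -0. ] 0.06606515283544209 19.4083
```

View pics/w6.png

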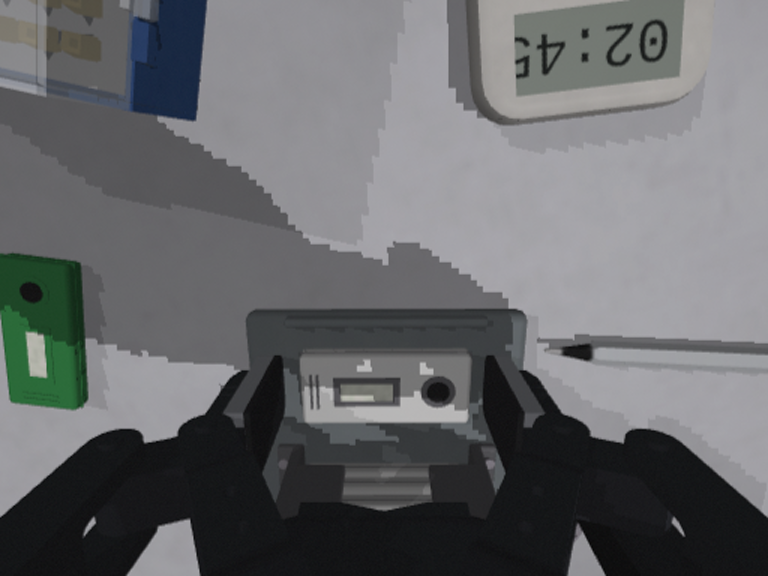

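The pads straddle the cassette with nothing touching. Raising 2.5 mm to allow for the swing on closing, then gripping, lifting and hovering over the lane.

```bash
python3 - <<'E'
from m import *
import pickle
p=status.read_state()["tool_pos"];c=[.42469,-.12181]
env.move_l([*c,.0105],feed=.05)
f0=status.read_state()["force"]
jaws.grip(.045,25)
st=status.read_state();print("grip",st["opening"],(st["force"]-f0).round(1))
assert .051<st["opening"]<.057
env.move_l([*c,.14],feed=.12)
L=[.4675,.1478]
env.movep([*L,.10],down(np.radians(99.1)))
env.move_l([*L,.025],feed=.1,force_limit=8)
st=status.read_state();print(st["opening"],st["force"].round(1),st["clock"])
s=shot("wrist","w7.png");pickle.dump(s,open("w7.pkl","wb"))
E
```

```text
grip 0.0528307606932973 [-0.6  1.6  6.9]
0.05308601026838717 [-0.2  0.3 -0.2] 23.1667
```

View pics/w7.png

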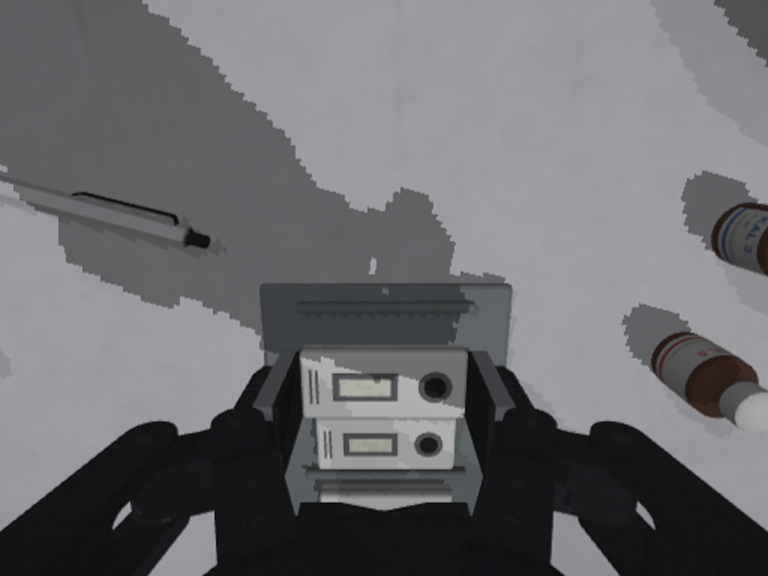

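```bash
python3 - <<'E'
from m import *
import pickle
s=pickle.load(open("w7.pkl","rb"))
t=np.radians(9.1);ex=np.array([np.cos(t),np.sin(t)]);ey=np.array([-np.sin(t),np.cos(t)]);L=np.array([.4675,.1478])
def q(n,u,v,z):
    d=ray(s,u/1.5,v/1.5,z)[:2]-L;print(n,(d@ex*1e3).round(1),(d@ey*1e3).round(1))
q("cas TL",300,349,.0365);q("cas TR",467,349,.0365);q("cas BL",301,418,.0365);q("cas BR",466,417,.0365)
q("rib L",298,308,.012);q("rib R",474,307,.012)
q("tray front L",261,284,.008);q("tray front R",511,284,.008)
q("laid far L",318,469,.016);q("laid far R",455,469,.016)
q("rib12 L",306,471,.012);q("rib12 R",466,471,.012)
E
```

```text
cas TL -12.9 -26.6
cas TR -12.8 25.4
cas BL 11.6 -27.6
cas BR 11.4 26.3
rib L -17.9 -31.4
rib R -18.1 32.0
tray front L -25.7 -45.1
tray front R -25.5 45.8
laid far L 47.6 -26.4
laid far R 47.7 27.3
rib12 L 51.8 -32.0
rib12 R 51.9 32.6
```

Held cassette and lane agree within 1 mm: rib at -18.0 (nominal -18), tray edge -25.6 (-26), cassette centre -0.7. Setting it down.

```bash
python3 - <<'E'
from m import *
import pickle
L=np.array([.4675,.1478])+.0006*np.array([.987,.158])
env.move_l([*L,.010],feed=.05,force_limit=6)
h=env.move_l([*L,.001],feed=.015,force_limit=4)
st=status.read_state();print(h,st["tool_pos"].round(4),st["force"].round(1))
jaws.grip(.064,20)
env.pause(.2)
env.move_l([*L,.10],feed=.12)
jaws.grip(.085)
env.movep([.40,.12,.26],down(np.radians(95)))
s=shot("wrist","w8.png");pickle.dump(s,open("w8.pkl","wb"))
print(status.read_state()["clock"])
E
```

```text
True [0.4683 0.1479 0.0049] [-1.5 -0.6  5.3]
26.65
```

View pics/w8.png

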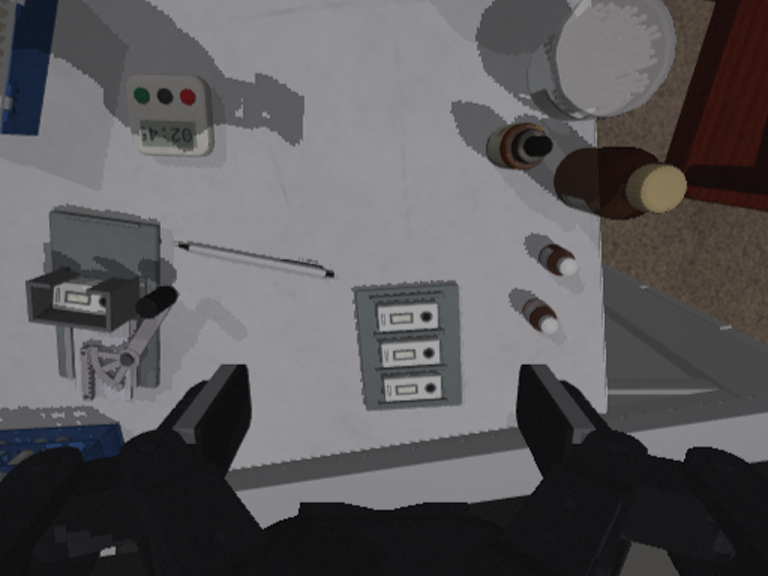

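The three cassettes lie side by side at (408,317), (411,352) and (414,388), all wells to the right. The lever is home, and the pen and vials are undisturbed. A quick numeric check, then handing in.

```bash
python3 - <<'E'
from m import *
import pickle
s=pickle.load(open("w8.pkl","rb"))
for b in((370,300,445,333),(373,336,447,370),(376,371,449,405)):
    (c,wh,a)=white(s,b,.016,140);print(np.round(c,1),np.round(wh,1),round(a,1))
env.pause(.5);env.close_job()
E
```

```text
[468.2 147.3] [22.1 52.3] 8.6
[503.5 153.3] [22.1 52. ] 9.1
[539.  158.9] [22.1 52.1] 9.1
the job is handed in; nothing more can be done
```

The job is done and handed in at about 27 s on the robot's clock. The cassette is in the free lane, flat and the same way round as the other two.

- **Lever:** I swung it to its stop, where the force rose from about 5 to 15 N and the motion ended. I then let it follow the jaws back home. In the later pictures one cassette lay on the ledge, the next had taken its place, and the lever was home.
- **Placing:** I gripped the cassette by its ends and lowered it onto the lane floor. Contact came at TCP z 4.9 mm (4.5 mm expected), and only then did I release it.
- **Last check:** the new cassette is at (468.2, 147.3) mm at 8.6°. The lane centre is about (468, 148) mm and the neighbours lie at 9.1°. The laid cassettes are within 0.2 mm of where they started. The pen, vials and stack look undisturbed in the picture; I did not measure them.
- **Surprises:** closing the grip at the ledge showed about 7 N upward, so the fingertips probably touched the ledge floor lightly. One brightness threshold found nothing in the close view, so I used a lower one; its result matched the expected ledge position within 2 mm.

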